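# Release the blue dental cast from its ejector cradle and trap it

### The arm

A 6-joint arm with a two-finger parallel gripper is mounted at the origin on the work surface. World frame = base frame: x ahead of the robot, y to its left, z up, the work surface at z = 0. Lengths are in m, angles in rad, forces in N, time in s.
With the tool pointing down it reaches from about 0.25 to 0.725 m from the base axis. Payload 4 kg.
Tool frame: the origin (TCP) lies between the finger pads; the fingertips stand 14 mm ahead of it and the grasp point (between the pads) lies 5 mm behind it; z points along the fingers, y is the line along which they close (so a half turn about z gives the same grasp; the last joint's range is limited). The gripper opens to 85 mm and grips with 20 to 120 N. Pads are 22 mm wide; open, the fingers measure 114 mm over their backs; the gripper's body (76 mm by 85 mm) begins 54 mm behind the grasp point. The pads swing forward as they close: fully open they stand 13 mm farther back than shut.
Start: joints at [1.202, 0.241, 0.005, 1.335, 0, 1.571], TCP at [0.18, 0.466, 0.245] pointing down, gripper open.
Joint ranges: [-2.72, 2.72], [-1.05, 1.87], [-1.09, 1.28], [-1.99, 2.15], [-1.42, 1.44], [-3.14, 3.14]. Speed limits (rad/s): [2.79, 2.79, 3.14, 3.14, 3.14, 3.14].

### API

Orientations are given as [roll, pitch, yaw] about the fixed x, y, z axes, in that order (R = Rz(yaw) Ry(pitch) Rx(roll)).
In Python, from station import robot gives the robot as it stands.
- The arm moves only by the tool play_rows, never from a script. Its argument "increments" is a list of rows, each a list of 3 entries, a list of its own where there are three numbers: the finger opening in cm, from 0 to 8.54, then the shift along the tool's x, y, z in cm, then the turn, a rotation vector about the tool's x, y, z in units of 5 degrees (1.0 is 5 degrees). In form: [[grip, [x, y, z], [rx, ry, rz]], ...]. A call has 1 to 20 rows; each row is the pose to reach, as a shift and turn from the pose commanded when the call began, along the tool's axes at that moment; what a row does not reach only later rows make up. A row lasts 1/8 s, in which the tool goes at most 62.5 mm and 10.7 degrees, less where a joint would pass 70% of its speed; a pose out of reach is approached as far as the arm can. A call with a gripper value outside its range is refused whole. The fingers move at their own pace and stop on an object; the grip force is fixed at half the most. Time passes only in rows, so rows that repeat a pose let the fingers close. It gives the time, the measured TCP pose, the force, the opening and the grip force at its end, in the units of the state.
- robot.sense(): the state, without advancing time (a new reading comes with each control period).
- robot.snapshot(name): name is "scene" or "top" or "wrist"; returns the picture (384x512x3 uint8, red, green, blue); there is no depth.
- robot.camera_params(name): a dict with "fx", "fy", "cx", "cy" (pixels), "k1" (the pictures are not rectified: a ray, as slopes to the right and down, at radius r is drawn at 1 + k1 r^2 times it, then the intrinsics apply), "rvec" (rotation vector, rad) and "tvec" (3), from world to camera coordinates, as OpenCV has them. Camera axes: x right, y down, z forward; pixel columns grow to the right and rows downward; lengths in m; the calibration is good to about 2 mm. A picture is of the moment at which its call begins: read the wrist's pose just before it. camera_params takes no time and is no camera call; for the wrist camera it gives the pose at the moment of the call.
- robot.close_job(): hands the job in; it is judged then, once.
Trained networks look in the newest picture that a camera, given by its name, has taken for a name from the list of things; names that differ only in an ending like _2 or _b are one class to them, and where a whole thing is asked for, a point or a joint stands for the part that bears it (a point fixed in the world has none). Each returns a list of dicts, best first, with "score" (0 to 1); they miss things now and then, are a little off and sometimes report something else, mostly with a low value. They report only what shows in the picture. A call takes as long as a camera call. They do not tell look-alikes from the thing itself.
- robot.outline_of(camera, query): "region" (384x512 bool, what is visible of it) and "pixel" ([column, row] in pixels, amid what is visible of it).
The state is a dict: "t": time; "joint_positions": joint angles; "qd": joint speeds; "joint_torque": joint torques, N m; "position": TCP position; "tcp_rot": TCP orientation; "force": force on the tool from outside, world axes, zero at the start; "wrist_torque": the same for the moment, N m; "width": finger opening in m; "finger_force": force on a finger pad.
Only numpy, scipy, OpenCV 4.12 (cv2) and the standard library are available. Lean on these libraries where they do the work, as an engineer would, in place of code of your own. Each camera call takes 0.05 s, during which the arm holds its last target. There are 200 camera calls.

### The job

With one fingertip press the orange release key of the cradle that holds the blue dental cast, so that the spring pops the cast out, and stop the cast on its slide with the other finger before it runs off the open lower end. Do not grip or lift anything, leave the cream cast in its cradle and do not disturb the other things on the bench. Finish while still holding: key kept down with the one finger, the popped-out blue cast trapped at rest on the slide against the other.

Things in the scene. Friction and masses are not known exactly. Their poses are not given: they have to be found in the camera images.
- dock_blue: Fixed ejector cradle of the blue cast, foot 230 x 100 mm. Origin on the bench below the gate, an orange bar across the lane, 8 mm above its floor. Own -x: downhill way of the slide (16 degrees); own +y: the key's side. Lane 64 mm wide, rails 10 mm high; floor 66 mm above the bench at the gate. A spring pusher (2 N, 25 mm stroke) behind the cast presses it against the gate.
- key_blue_top (a point): Centre of the top of the orange release key of the blue cast's cradle: flat pad 28 mm along the slide x 26 mm across, top 70 mm above the bench when up. In the cradle's frame at x -52, y +55 mm.
- key_blue (a joint): Travel of the blue cast's release key, m: 0 up, 0.012 fully down (moves straight down). Spring, 2.2 N at the top, 4 N at the bottom. The gate bar sinks with the key and frees the cast after about 8 mm.
- dock_cream: Fixed ejector cradle of the cream cast, foot 230 x 100 mm. Origin on the bench below the gate, an orange bar across the lane, 8 mm above its floor. Own -x: downhill way of the slide (16 degrees); own +y: the key's side. Lane 64 mm wide, rails 10 mm high; floor 66 mm above the bench at the gate. A spring pusher (2 N, 25 mm stroke) behind the cast presses it against the gate.
- key_cream_top (a point): Centre of the top of the orange release key of the cream cast's cradle: flat pad 28 mm along the slide x 26 mm across, top 70 mm above the bench when up. In the cradle's frame at x -52, y +55 mm.
- key_cream (a joint): Travel of the cream cast's release key, m: 0 up, 0.012 fully down (moves straight down). Spring, 2.2 N at the top, 4 N at the bottom. The gate bar sinks with the key and frees the cast after about 8 mm.
- trap_blue (a point): Point on the slide's floor, mid-lane, straight across from the blue key's centre (55 mm) and 52 mm downhill of the gate. The key's top is 19 mm higher than this point when up, 7 mm when fully pressed: two fingertips at equal height can press the key and stand in the lane together. A finger standing here lets the cast come out by about 30 mm.
- slide_end_blue (a point): Middle of the open lower end of the blue cast's slide, on its floor, 106 mm (level) downhill of the gate, 36 mm above the bench. The slide is waxed and nothing stops a cast on it: once freed, the cast shoots out and is off this end in about half a second, so the stopping finger must stand in the lane before the key is down.
- blue_cast_mid (a point): Middle of the loose plaster dental cast with blue teeth on a white base, 50 long x 60 wide x 34 mm high (solid base 22 mm, horseshoe of teeth on top, its front downhill), about 160 g, lying on the slope behind the gate. The point is 17 mm above the floor, 25 mm behind the front face, 20 mm (level) uphill of the gate at the start.
- cream_cast_mid (a point): Middle of the loose plaster dental cast with cream teeth on a white base, 50 long x 60 wide x 34 mm high (solid base 22 mm, horseshoe of teeth on top, its front downhill), about 160 g, lying on the slope behind the gate. The point is 17 mm above the floor, 25 mm behind the front face, 20 mm (level) uphill of the gate at the start.
- blue_cast: The blue cast itself; origin in the middle of its underside. Its frame is level (z straight up) while it lies on the slide as at the start.
- leaflet: Paper leaflet with blue panels, 210 x 150 x 3 mm, fixed on the bench at the far right; origin in the middle of its underside.
- spare_cast: Grey plaster cast, 50 x 60 x 34 mm, loose on the bench to the right: leave alone. Origin in the middle of its underside.
- bowl: Green mixing bowl, 110 mm across, 60 mm high, loose on the left: leave alone. Origin in the middle of its underside.
- dropper: Amber dropper bottle, 40 mm across, 85 mm high, loose on the left: leave alone. Origin in the middle of its underside.
- spatula: Spatula 190 mm long lying near the robot on the right: leave alone. Origin in the middle of its underside.
- pen: Orange and blue pen, 135 mm long, lying on the leaflet: leave alone. Origin in the middle of its underside.
- jar: Clear jar with white cap, 56 mm across, 70 mm high, standing beyond the cradles: leave alone. Origin in the middle of its underside.
Mind the look-alikes: they are no part of the job. What is shaped like the blue_cast but turquoise is not meant.

How it is judged:
On the way, in this order (a step that is already met when the one before it is completed fails the run):
1. the blue cast's release key goes down (value of joint key_blue above 0.004 m).
2. the blue cast has popped out and rests against a finger, with the key still down (value of joint key_blue above 0.006 m and x of blue_cast_mid in the frame of dock_blue between -0.075 and 0.008 m and contact force between the fingers and blue_cast above 0.08 N), for 0.2 s.
At the end, for the whole second after the job is handed in: Blue key held down over 6 mm; the blue cast has come out at least 12 mm, its middle at most 75 mm downhill of the gate, flat on the slide (0.15 rad), at rest (under 10 mm/s), leaning on a finger (over 0.08 N); cream cast within 6 mm of its start, its key up (all of step 2 and contact force between blue_cast and dock_blue above 0.3 N and linear speed of blue_cast below 0.01 m/s and angle between blue_cast's own z axis and vertical below 0.15 rad and distance of cream_cast_mid from where it was at the start of the episode below 0.006 m and value of joint key_cream below 0.005 m); the arm keeps its last pose, push and grip.
It fails at once if the blue cast is lifted off its slide (z of blue_cast_mid in the frame of dock_blue above 0.101 m).
It fails at once if the blue cast runs off the slide (x of blue_cast_mid in the frame of dock_blue below -0.09 m or z of blue_cast_mid in the frame of dock_blue below 0.045 m).
It fails at once if the cream cast is released or disturbed (value of joint key_cream above 0.006 m or distance of cream_cast_mid from where it was at the start of the episode above 0.008 m).
It fails at once if something else on the bench is knocked, pushed or picked up (distance of any of spare_cast, bowl, dropper, spatula, pen, jar from where it was at the start of the episode above 0.03 m).
It also fails if it takes over 32 s, if anything falls off the work surface, if the arm or the gripper's body presses on something with over 40 N, if the wrist force passes 120 N, or if a joint passes its speed limit or range.

## Working session

There is one attempt and no reset: what is moved stays moved. The work goes in short steps, Python scripts to look and compute and a tool call to move; the robot and the scene stay as the last step left them, time stands still between calls to the robot, and variables do not carry over. Pictures are saved under pics/ and viewed, at most 10 in all, crops included, and the job is handed in when it is done.

Besides the shell and the picture viewer there is one more tool, called after ">>>" by a JSON object that holds its "method" and its "body". play_rows: Moves the arm, as the interface text tells. Its arguments: {"type":"object","properties":{"increments":{"type":"array","items":{"type":"array"}}},"required":["increments"]}

```bash
mkdir -p pics
cat > h.py <<'E'
import numpy as np, cv2
from station import robot
def ray(cam,px,P=None):
    P=P or robot.camera_params(cam)
    d=((px[0]-P['cx'])/P['fx'],(px[1]-P['cy'])/P['fy'])
    u=np.array(d)
    for _ in range(20): u=np.array(d)/(1+P['k1']*(u@u))
    R=cv2.Rodrigues(np.array(P['rvec'],float))[0]; t=np.array(P['tvec'],float).ravel()
    return -R.T@t, R.T@np.array([u[0],u[1],1])
def atz(cam,px,z,P=None):
    o,d=ray(cam,px,P); return o+d*(z-o[2])/d[2]
def proj(cam,X,P=None):
    P=P or robot.camera_params(cam)
    R=cv2.Rodrigues(np.array(P['rvec'],float))[0]; c=R@np.array(X)+np.array(P['tvec'],float).ravel()
    u=c[:2]/c[2]; u=u*(1+P['k1']*(u@u)); return np.array([P['fx']*u[0]+P['cx'],P['fy']*u[1]+P['cy']])
def save(cam,name):
    im=robot.snapshot(cam); cv2.imwrite(f'pics/{name}.png',im[:,:,::-1]); return im
E
python3 - <<'E'
from h import *
np.set_printoptions(precision=4,suppress=True)
print(robot.sense())
a=save('top','top1');b=save('scene','scene1')
cv2.imwrite('pics/both.png',cv2.resize(np.hstack([a,b])[:,:,::-1],(800,300)))
for c in('top','scene'):
  print(c,{k:np.round(v,3) for k,v in robot.camera_params(c).items()})
  for q,z in(('key_blue',.07),('key_cream',.07),('blue_cast',.09),('cream_cast',.09),('dock_blue',.04)):
    for r in robot.outline_of(c,q)[:3]: print(c,q,round(r['score'],2),np.round(r['pixel']),atz(c,r['pixel'],z),r['region'].sum())
E
```

```text
{'t': 0.0, 'joint_positions': array([ 1.202 ,  0.2414,  0.0037,  1.3352, -0.    ,  1.5708]), 'qd': array([-0.0004, -0.0008,  0.0014, -0.003 , -0.0006, -0.0018]), 'joint_torque': array([  0.0011, -37.2317,  25.2408,   0.0169,   0.0001,  -0.    ]), 'position': array([0.18  , 0.4658, 0.2444]), 'tcp_rot': array([-3.1395,  0.    ,  2.7728]), 'force': array([-0.0339, -0.6331, -0.024 ]), 'wrist_torque': array([ 0.0349, -0.0134, -0.0348]), 'finger_force': 0.0, 'width': 0.08525647061530933}
top {'fx': np.float64(418.452), 'fy': np.float64(418.452), 'cx': np.float64(256.134), 'cy': np.float64(187.819), 'k1': np.float64(-0.117), 'rvec': array([ 2.143, -2.145,  0.141]), 'tvec': array([0.027, 0.568, 1.103])}
top key_blue 0.44 [310. 170.] [ 0.611  -0.1198  0.07  ] 437
top key_blue 0.43 [298. 206.] [ 0.5162 -0.0844  0.07  ] 107
top key_cream 0.47 [204. 207.] [0.5122 0.1642 0.07  ] 109
top blue_cast 0.71 [230. 114.] [0.7606 0.0953 0.09  ] 360
top blue_cast 0.62 [313. 170.] [ 0.6079 -0.1229  0.09  ] 403
top blue_cast 0.47 [353. 295.] [ 0.2835 -0.2215  0.09  ] 1004Traceback (most recent call last):
  File "<stdin>", line 9, in <module>
ValueError: it knows: blue_cast, blue_cast_mid, bowl, cream_cast_mid, dock_blue, dock_cream, dropper, jar, key_blue, key_blue_top, key_cream, key_cream_top, leaflet, pen, slide_end_blue, spare_cast, spatula, trap
```

View pics/top1.png

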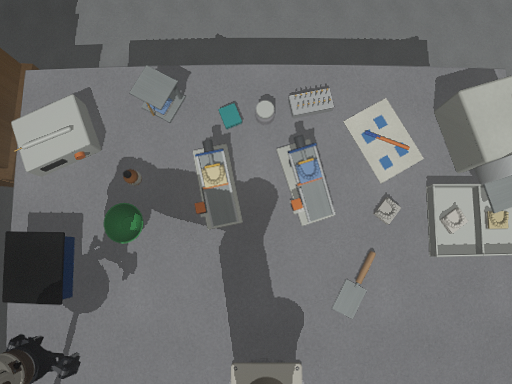

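View pics/scene1.png

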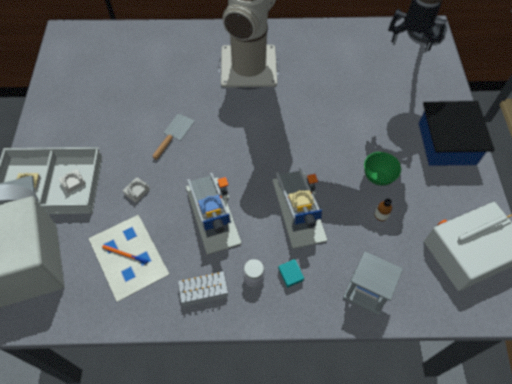

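The top view shows the blue cast at about (308,170) with its orange key at (297,205), and the cream cradle to its left. The blue slide runs down towards the robot. I'll fix the cradle pose from the colours.

Run:
```python
from h import *
from scipy.optimize import least_squares
np.set_printoptions(precision=4,suppress=True)
obs=[]
for c,f,box in(('top','top1',(280,190,320,220)),('scene','scene1',(210,170,235,200))):
  im=cv2.imread(f'pics/{f}.png'); hsv=cv2.cvtColor(im,cv2.COLOR_BGR2HSV)
  m=cv2.inRange(hsv,(3,130,80),(16,255,255)); x0,y0,x1,y1=box
  s=np.zeros_like(m); s[y0:y1,x0:x1]=m[y0:y1,x0:x1]
  ys,xs=np.nonzero(s); p=(xs.mean(),ys.mean()); print(c,'key',p,len(xs),atz(c,p,.07))
  for q in('blue_cast_mid','trap_blue','slide_end_blue','dock_blue','key_blue_top'):
    try:
      for r in robot.outline_of(c,q)[:3]:
        zz={'dock_blue':.04,'key_blue_top':.07}.get(q,.09); print(c,q,round(r['score'],2),np.round(r['pixel'],1),atz(c,r['pixel'],zz),r['region'].sum())
    except ValueError as e: print(q,'unknown')
def crop(f,x,y,w,h,k): 
  return cv2.resize(cv2.imread(f'pics/{f}.png')[y:y+h,x:x+w],None,fx=k,fy=k,interpolation=cv2.INTER_CUBIC)
cv2.imwrite('pics/crop1.png',np.hstack([crop('top1',270,130,70,100,5.5),crop('scene1',180,160,70,100,5.5)]))
```

```text
top key (np.float64(296.3263157894737), np.float64(203.76842105263157)) 95 [ 0.5208 -0.0805  0.07  ]
top blue_cast_mid 0.78 [227.5 119.6] [0.7458 0.1024 0.09  ] 366
top blue_cast_mid 0.63 [308.6 171.1] [ 0.6049 -0.1123  0.09  ] 420
top trap_blue 0.69 [306.3 185.5] [ 0.5667 -0.1056  0.09  ] 2582
top slide_end_blue 0.58 [304.5 187.9] [ 0.5604 -0.1007  0.09  ] 2582
top slide_end_blue 0.53 [380.9 138.2] [ 0.6946 -0.3089  0.09  ] 73
top dock_blue 0.82 [305.  187.6] [ 0.5683 -0.1075  0.04  ] 2475
top key_blue_top 0.69 [302.8 203.4] [ 0.5218 -0.0977  0.07  ] 110
scene key (np.float64(222.54054054054055), np.float64(182.1891891891892)) 74 [ 0.5266 -0.0798  0.07  ]
scene blue_cast_mid 0.94 [288.1 272.3] [0.8082 0.0893 0.09  ] 431
scene blue_cast_mid 0.89 [210.9 205.9] [ 0.6143 -0.1091  0.09  ] 386
scene trap_blue 0.67 [209.9 217.8] [ 0.6507 -0.1109  0.09  ] 2224
scene trap_blue 0.61 [208.9 202.5] [ 0.6036 -0.1149  0.09  ] 350
scene slide_end_blue 0.83 [213.7 217.7] [ 0.6505 -0.1007  0.09  ] 2422
scene slide_end_blue 0.43 [297.5 197.8] [0.5931 0.1274 0.09  ] 349
scene dock_blue 0.69 [217.1 213.9] [ 0.6124 -0.0955  0.04  ] 2387
scene dock_blue 0.5 [136.8 189.2] [ 0.5273 -0.3285  0.04  ] 415
scene key_blue_top 0.52 [223.  185.6] [ 0.538  -0.0784  0.07  ] 86
scene key_blue_top 0.29 [311.3 178.9] [0.52   0.1734 0.07  ] 84
```

View pics/crop1.png

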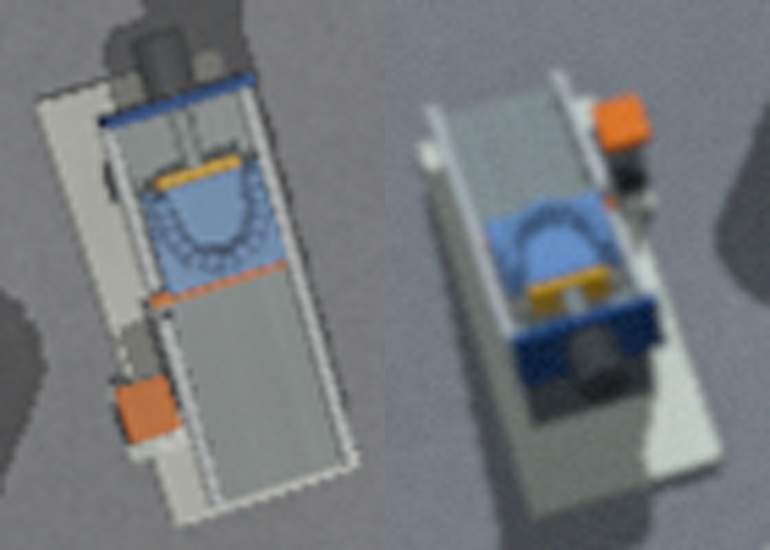

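The crop shows the gate bar from (165,300) to (285,264), the lane's lower corners at (215,505) and (352,462), and the key pad centred on (149,408). Next I'll compute the yaw from these.

Run:
```python
from h import *
np.set_printoptions(precision=4,suppress=True)
T=lambda x,y,z:atz('top',(270+(x+.5)/5.5-.5,130+(y+.5)/5.5-.5),z)
g1,g2=T(168,298,.074),T(285,264,.074); e1,e2=T(213,505,.046),T(352,462,.046); b1,b2=T(105,122,.1),T(252,78,.1); k=T(149,408,.07)
for n,a,b in(('gate',g2,g1),('end',e2,e1),('back',b2,b1)):
  d=b-a; print(n,(a+b)/2,np.linalg.norm(d),'yaw',np.arctan2(-d[0],d[1]))
print(k)
c=(g1+g2)/2-(e1+e2)/2; print('axis yaw',np.arctan2(c[1],c[0]),np.linalg.norm(c[:2]))
for yaw in(.24,.27,.3):
  R=np.array([[np.cos(yaw),-np.sin(yaw)],[np.sin(yaw),np.cos(yaw)]])
  print(yaw,'origin from key',k[:2]-R@[-.052,.055],'trap',k[:2]-R@[0,.055])
```

```text
gate [ 0.582  -0.1195  0.074 ] 0.059373464714609664 yaw 0.28280481795771484
end [ 0.486  -0.1488  0.046 ] 0.07190048768433116 yaw 0.2943105890871759
back [ 0.6654 -0.0952  0.1   ] 0.07391999299545032 yaw 0.29596908376377945
[ 0.5208 -0.0815  0.07  ]
axis yaw 0.2953947050043722 0.10037156804554812
0.24 origin from key [ 0.5844 -0.1225] trap [ 0.5339 -0.1349]
0.27 origin from key [ 0.5856 -0.1206] trap [ 0.5355 -0.1345]
0.3 origin from key [ 0.5868 -0.1187] trap [ 0.5371 -0.134 ]
```

>>> {"method": "play_rows", "body": {"increments": [[4.0, [-53.4, -40.8, 3.0], [0, 0, 28.4]], [4.0, [-53.4, -40.8, 3.0], [0, 0, 28.4]], [4.0, [-53.4, -40.8, 3.0], [0, 0, 28.4]], [4.0, [-53.4, -40.8, 3.0], [0, 0, 28.4]], [4.0, [-53.4, -40.8, 3.0], [0, 0, 28.4]], [4.0, [-53.4, -40.8, 3.0], [0, 0, 28.4]], [4.0, [-53.4, -40.8, 3.0], [0, 0, 28.4]], [4.0, [-53.4, -40.8, 3.0], [0, 0, 28.4]], [4.0, [-53.4, -40.8, 3.0], [0, 0, 28.4]], [4.0, [-53.4, -40.8, 3.0], [0, 0, 28.4]], [4.0, [-53.4, -40.8, 3.0], [0, 0, 28.4]], [4.0, [-53.4, -40.8, 3.0], [0, 0, 28.4]], [4.0, [-53.4, -40.8, 3.0], [0, 0, 28.4]], [4.0, [-53.4, -40.8, 3.0], [0, 0, 28.4]], [4.0, [-53.4, -40.8, 3.0], [0, 0, 28.4]], [4.0, [-53.4, -40.8, 3.0], [0, 0, 28.4]], [4.0, [-53.4, -40.8, 3.0], [0, 0, 28.4]]]}}

```text
t: 2.88
position: [0.5313, -0.1066, 0.2154]
tcp_rot: [3.142, -0.0, 0.295]
force: [-0.5, -0.2, -0.2]
width: 0.0402
finger_force: 0.0
```

Run:
```python
from h import *
np.set_printoptions(precision=4,suppress=True)
s=robot.sense(); print(s['t'],s['position'],s['tcp_rot'],s['width'],s['force'],s['joint_positions'])
P=robot.camera_params('wrist'); im=save('wrist','w1')
for n,X in(('key',(.523,-.081,.07)),('trap',(.538,-.134,.051))): print(n,proj('wrist',X,P))
o,_=ray('wrist',(256,192),P); print('cam',o)
for dy in(27.5,-27.5): # expected tips
  c,sn=np.cos(.293),np.sin(.293); p=s['position']+np.array([-sn*dy,c*dy,-14])/1000; print('tip',p,proj('wrist',p,P))
```

```text
2.875 [ 0.5313 -0.1066  0.2154] [ 3.1415 -0.0001  0.295 ] 0.04018810039513548 [-0.5418 -0.1836 -0.165 ] [-0.198   0.3374  0.0589  1.2922 -0.      2.6486]
key [225.34   184.9397]
trap [275.9429 180.9374]
cam [ 0.6116 -0.0823  0.3438]
tip [ 0.5233 -0.0803  0.2014] [204.6348 248.8355]
tip [ 0.5392 -0.1329  0.2014] [296.6237 249.1642]
```

View pics/w1.png

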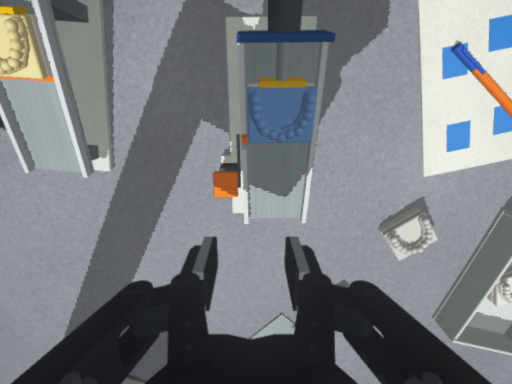

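The wrist view agrees with the estimate: the key is at (226,184) and the lane middle at about (277,185), against predictions of (225,185) and (276,181). The fingertips show at (210,240) and (292,240), about 49 mm apart, so I'll open to 4.6 cm and come down to just above the key.

>>> {"method": "play_rows", "body": {"increments": [[4.6, [0, 0, 4], [0, 0, 0]], [4.6, [0, 0, 8], [0, 0, 0]], [4.6, [0, 0, 10.5], [0, 0, 0]], [4.6, [0, 0, 12], [0, 0, 0]], [4.6, [0, 0, 12], [0, 0, 0]], [4.6, [0, 0, 12], [0, 0, 0]]]}}

```text
t: 3.68
position: [0.5322, -0.1069, 0.0965]
tcp_rot: [3.141, -0.002, 0.295]
force: [0.7, -0.3, -0.2]
width: 0.0458
finger_force: 0.0
```

Run:
```python
from h import *
np.set_printoptions(precision=4,suppress=True)
s=robot.sense(); print(s['t'],s['position'],s['width'],s['force'])
P=robot.camera_params('wrist'); im=save('wrist','w2')
for n,X in(('key',(.523,-.081,.07)),('trap',(.538,-.134,.051))): print(n,proj('wrist',X,P))
b=save('scene','s2')[150:240,170:270]; a=save('top','t2')[150:240,260:360]
E=lambda i:cv2.resize(i,(400,360),interpolation=cv2.INTER_CUBIC)
cv2.imwrite('pics/c2.png',np.hstack([cv2.resize(im[100:330,130:386],(400,360)),E(b)])[:,:,::-1])
```

```text
3.675 [ 0.5322 -0.1069  0.0965] 0.04578352343512903 [ 0.682  -0.2878 -0.1762]
key [207.9517 240.7845]
trap [289.5729 229.1593]
```

View pics/c2.png

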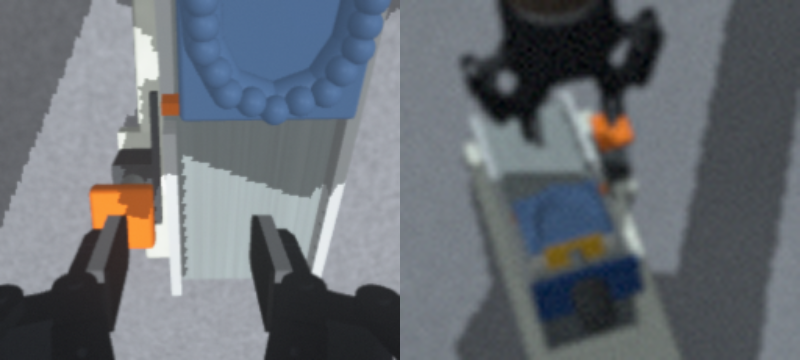

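Left: the key finger stands over the orange key and the other finger over mid-lane, with the cast still behind the gate. Right: the scene view agrees. Now I'll press in slow steps.

>>> {"method": "play_rows", "body": {"increments": [[4.6, [0, 0, 0.6], [0, 0, 0]], [4.6, [0, 0, 1.2], [0, 0, 0]], [4.6, [0, 0, 1.5], [0, 0, 0]], [4.6, [0, 0, 1.8], [0, 0, 0]], [4.6, [0, 0, 1.8], [0, 0, 0]]]}}

```text
t: 4.45
position: [0.5311, -0.1067, 0.0771]
tcp_rot: [-3.141, 0.0, 0.294]
force: [-0.1, -0.1, 0.4]
width: 0.046
finger_force: 0.3
```

>>> {"method": "play_rows", "body": {"increments": [[4.6, [0, 0, 0.2], [0, 0, 0]], [4.6, [0, 0, 0.4], [0, 0, 0]], [4.6, [0, 0, 0.4], [0, 0, 0]], [4.6, [0, 0, 0.4], [0, 0, 0]]]}}

```text
t: 4.95
position: [0.5311, -0.1067, 0.0733]
tcp_rot: [-3.141, 0.0, 0.294]
force: [-1.7, 0.9, 2.3]
width: 0.0461
finger_force: 1.9
```

>>> {"method": "play_rows", "body": {"increments": [[4.6, [0, 0, 0.2], [0, 0, 0]], [4.6, [0, 0, 0.4], [0, 0, 0]], [4.6, [0, 0, 0.4], [0, 0, 0]], [4.6, [0, 0, 0.4], [0, 0, 0]]]}}

```text
t: 5.45
position: [0.5311, -0.1066, 0.0696]
tcp_rot: [-3.141, 0.0, 0.295]
force: [-2.8, 0.4, 6.0]
width: 0.0457
finger_force: 3.8
```

Run:
```python
from h import *
np.set_printoptions(precision=4,suppress=True)
s=robot.sense(); print(s['t'],s['position'],s['width'],s['force'],s['finger_force'])
im=save('wrist','w3')
b=save('scene','s3')[150:240,170:270]
E=lambda i:cv2.resize(i,(400,360),interpolation=cv2.INTER_CUBIC)
cv2.imwrite('pics/c3.png',np.hstack([cv2.resize(im[100:330,130:386],(400,360)),E(b)])[:,:,::-1])
```

```text
5.45 [ 0.5311 -0.1066  0.0696] 0.04571972013256662 [-2.8052  0.3709  6.0151] 3.793318888565409
```

View pics/c3.png

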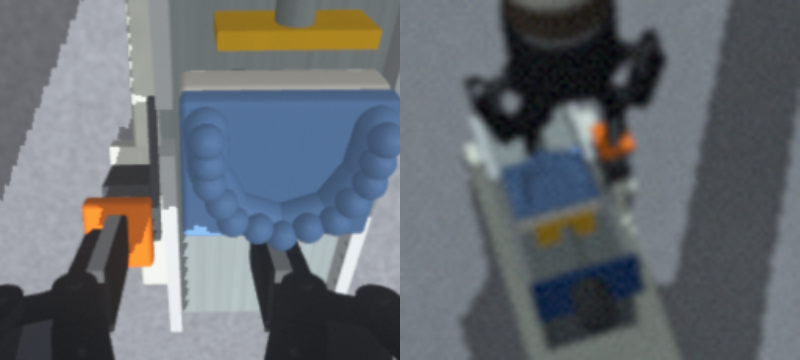

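The cast has popped out (there is now a gap to the yellow pusher) and leans against the lane finger. The key finger still holds the key down. I'll settle and recheck.

>>> {"method": "play_rows", "body": {"increments": [[4.6, [0, 0, 0.05], [0, 0, 0]], [4.6, [0, 0, 0.1], [0, 0, 0]], [4.6, [0, 0, 0.1], [0, 0, 0]], [4.6, [0, 0, 0.1], [0, 0, 0]], [4.6, [0, 0, 0.1], [0, 0, 0]], [4.6, [0, 0, 0.1], [0, 0, 0]], [4.6, [0, 0, 0.1], [0, 0, 0]], [4.6, [0, 0, 0.1], [0, 0, 0]]]}}

```text
t: 6.55
position: [0.5311, -0.1066, 0.0695]
tcp_rot: [-3.142, -0.0, 0.295]
force: [-5.8, 1.6, 13.0]
width: 0.0458
finger_force: 6.3
```

Run:
```python
from h import *
np.set_printoptions(precision=4,suppress=True)
for i in range(4):
  im2=robot.snapshot('wrist'); s=robot.sense(); print(s['t'],s['position'],s['width'],s['force'],s['finger_force'])
im=save('wrist','w4')
cv2.imwrite('pics/c4.png',np.hstack([cv2.resize(i[100:330,130:386],(400,360)) for i in (cv2.imread('pics/w3.png'),im[:,:,::-1])]))
```

```text
6.6 [ 0.5311 -0.1066  0.0695] 0.04606751279439265 [-5.9553  1.028  11.6927] 6.278501279884949
6.65 [ 0.5311 -0.1066  0.0695] 0.0459127705059825 [-4.8414  0.2646 12.5989] 6.278593054739758
6.7 [ 0.5311 -0.1066  0.0695] 0.045884659069116436 [-4.6133  0.0127 11.4915] 6.278279627440497
6.75 [ 0.5311 -0.1066  0.0695] 0.04597944337405605 [-5.2885  0.8    11.7997] 6.278584917308763
```

View pics/c4.png

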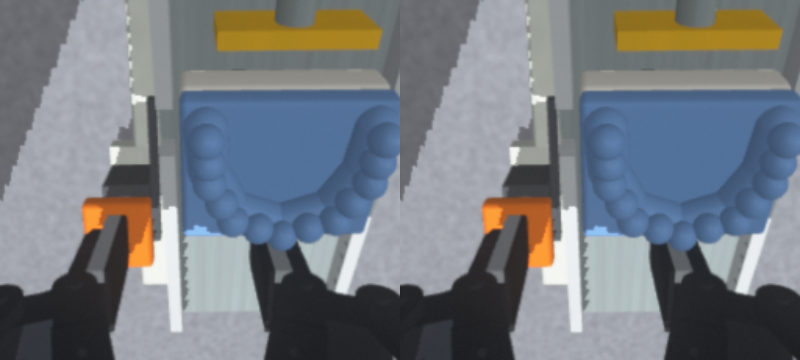

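The two pictures are identical, so the cast is at rest. The stiff force rise suggests the key is on its stop, so I'm handing in.

```bash
python3 -c "
from station import robot
print(robot.close_job())"
```

```text
the job is handed in; nothing more can be done
None
```

I handed the job in with one finger holding the blue key down and the popped-out blue cast at rest on the slide against the other finger; I got no verdict back, and no other object was touched as far as I could see.

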